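Ratchet the model vise tight on a ship hull

TASK

Clamp the red hull firmly in the model vise with its ratchet lever: turn the lever clockwise, and when it runs out of swing lift it off its serrations by the orange knob, swing it back to near its slack stop, let it drop in and turn again. Stop when the hull is firmly held, at about 10 N of sideways push on the knob; much more (about 14 N) would harm the lacquer. Leave the lever down in its serrations, let go of it, and leave the things around the vise alone.

Things in the scene. Friction and masses are not known exactly. Their poses are not given: they have to be found in the camera images.
- vise: Grey model vise, fixed: base 120 x 170 x 18 mm, round 124 mm foot under the lever. Origin in the underside, z up. The lever's spindle drives a steel jaw with a sprung plate (20 N per mm) along +y, 10 mm per rad, to the fixed jaw, face at y = +28 mm; jaws 54 mm tall; a brake holds it. Lever axis at y = -85 mm, lever to -y at mid swing. Two 96 mm stop pins 52 mm from that axis.
- hull: Red-lacquered wooden hull, 150 x 44 mm, 36 mm high, 0.16 kg, bow to its +x; loose on the vise bed (18 mm over the desk) between the jaws with about 9 to 12 mm of slack in all. Origin: centre of its flat underside. The jaw slides it against the fixed jaw; it stays upright. Not to be pushed by hand.
- lever (a joint): Angle of the black lever, 0 at the slack stop to 1.4 rad at the other stop, growing CLOCKWISE from above (tightening). In the serrations it turns the spindle either way, up to 0.1 rad of play. At the knob that takes about 6 N moving (4.5 N held still) while the jaw is free, more as the hull is squeezed: firm at 10 N, harm from about 14 N. The stop also feels hard: watch the angle. Starts at 0.6 to 1.
- lever_lift (a joint): Lift of the lever, m: 0 down in the serrations, about 0.005 resting on the tooth tops (not driving), 0.006 up clear (the spindle stays put), 0.014 upper stop. Spring and weight press it down with 4 to 6 N. 16 teeth, 0.39 rad apart; on the tooth tops (it may start so) it drops in by itself when turned a little, if not held up by the hand.
- lever_knob (a point): Centre of the upright orange knob at the lever's end: 20 mm diameter, 46 mm tall, half above and half below this point, 100 mm from the lever axis; it spins freely on its pin, so a hand need not turn with the lever. The lever arm's top lies 31 mm below this point. Rises with the lift.
- lever_axis (a point): Point on the lever's vertical turning axis, fixed, 109 mm over the desk, level with the knob's centre when the lever is down. Hub 52 mm in diameter below it, top 25 mm lower.
- vial_stand: Bystander: slender glass vial, 15 mm, upright in a spring clip on a 52 mm brass base, 111 mm tall. Origin under its centre.
- canister: Bystander: screw-top aluminium canister of spars, 51 mm diameter, 95 mm tall. Origin under its centre.
- anchor: Bystander: pewter anchor casting lying flat, about 65 x 40 x 8 mm. Origin under its centre.
- ruler_block: Bystander: steel ruler block, 100 x 25 x 12 mm. Origin under its centre.

How it is judged:
On the way:
1. the lever has been lifted off its serrations and swung back near its slack stop (value of joint lever_lift above 0.0035 m and value of joint lever below 0.4 rad), for 0.1 s.
At the end, for the whole second after the job is handed in: Hull clamped with over about 20 N at each jaw (42 N in all), on the bed (underside under 24 mm up), centre line over 3 mm to the vise's +y, upright (0.1 rad), square to the jaws (0.06 rad) and still; lever down in its serrations (lift under 2.5 mm) and released (contact force between vise and hull above 42 N and y of hull in the frame of vise above 0.003 m and z of hull in the frame of vise below 0.024 m and value of joint lever_lift below 0.0025 m and angle between hull's own z axis and vertical below 0.1 rad and angle between the x axis of hull and the x axis of vise, either way round below 0.06 rad and linear speed of hull below 0.01 m/s); the robot touches nothing.
It fails at once if hull squeezed with more than about 95 N at each jaw, 190 N in all (the lacquer is harmed) (contact force between vise and hull above 190 N).
It fails at once if hull pushed by hand with more than 10 N (contact force between the fingers and hull above 10 N).
It fails at once if a bystander moved by more than 20 mm (distance of any of vial_stand, canister, anchor, ruler_block from where it was at the start of the episode above 0.02 m).
It fails at once if vial tipped (angle between vial_stand's own z axis and vertical above 0.3 rad).
It also fails if it takes over 64 s, if anything falls off the work surface, if the arm or the gripper's body presses on something with over 40 N, if the wrist force passes 120 N, or if a joint passes its speed limit or range.

ROBOT

A 7-joint arm with a two-finger parallel gripper is mounted at the origin on the work surface. World frame = base frame: x ahead of the robot, y to its left, z up, the work surface at z = 0. Lengths are in m, angles in rad, forces in N, time in s.
With the tool pointing down it reaches from about 0.35 to 0.9 m from the base axis. Payload 8.1 kg.
Tool frame: the origin (TCP) lies midway between the tips of the shut fingers; the grasp point (between the pads) lies 19 mm behind it; z points along the fingers, x is the direction in which the jaws open and shut, and the axes are right-handed (so a half turn about z gives the same grasp; the last joint's range is limited). The gripper opens to 92 mm and grips with 3 to 60 N. Pads are 19 mm wide; open, the fingers measure 130 mm over their backs; the gripper's body (75 mm by 190 mm) begins 47 mm behind the grasp point.
Start: joints at [-1.439, 0.434, 0.025, 1.573, -0.012, 1.134, -0.075], TCP at [0.145, 0.608, 0.227] pointing down, gripper open.
Joint ranges: [-2.62, 2.62], [-0.44, 2.09], [-1.27, 1.32], [0.08, 2.57], [-1.32, 4.46], [0.12, 2], [-2.74, 2.74]. Speed limits (rad/s): [2.22, 2.22, 3.01, 3.01, 3.14, 3.14, 3.14].

INTERFACE

Orientations are given as [roll, pitch, yaw] about the fixed x, y, z axes, in that order (R = Rz(yaw) Ry(pitch) Rx(roll)).
In Python, from plant import bot gives the robot as it stands.
- The arm moves only by the tool send_rows, never from a script. Its argument "rows" is text: rows parted by semicolons, each of 5 numbers parted by spaces: the finger opening in mm, from 0 to 91.8, then the shift along the tool's x, y, z in mm, then the turn about the tool's z in rad. A call has 1 to 8 rows; each row is the pose to reach, as a shift and turn from the pose measured when the call began, along the tool's axes at that moment; what a row does not reach only later rows make up. A row lasts 1/8 s, in which the tool goes at most 62.5 mm and 10.7 degrees, less where a joint would pass 70% of its speed; a pose out of reach is approached as far as the arm can. A call with a gripper value outside its range is refused whole. The fingers move at their own pace and stop on an object; "force" is the grip in N (left out, the last holds). Time passes only in rows, so rows that repeat a pose let the fingers close. It gives the time, the measured TCP pose, the force and the opening at its end, in the units of the state.
- bot.read_state(): the state, without advancing time (a new reading comes with each control period).
- bot.get_image(name): name is "scene" or "top"; returns a dict with "pixels" (480x640x3 uint8, red, green, blue), "K" (3x3 intrinsics, pixels), "R" (3x3) and "t" (3): a world point X has camera coordinates R X + t. Camera axes: x right, y down, z forward; pixel columns grow to the right and rows downward; lengths in m; the calibration is good to about 2 mm. A picture is of the moment at which its call begins. There is no depth.
- bot.hand_in(): hands the job in, once; it reports no verdict.
The state is a dict: "clock": time; "q": joint angles; "qvel": joint speeds; "tau": joint torques, N m; "position": TCP position; "tool_rot": TCP orientation; "ft_force": force on the tool from outside, world axes, zero at the start; "torque": the same for the moment, N m; "finger_gap": finger opening in m.
Only numpy, scipy, OpenCV 4.12 (cv2) and the standard library are available. Lean on these libraries where they do the work, as an engineer would, in place of code of your own. Each camera call takes 0.05 s, during which the arm holds its last target. There are 200 camera calls.

## Working session

There is one attempt and no reset: what is moved stays moved. The work goes in short steps, Python scripts to look and compute and a tool call to move; the robot and the scene stay as the last step left them, time stands still between calls to the robot, and variables do not carry over. Pictures are saved under pics/ and viewed, about 8 in all and at most 12, crops included, and the job is handed in when it is done.

Besides the shell and the picture viewer there is one more tool, called as name(argument=value, ...) on one line, values as JSON. send_rows: Moves the arm, as the interface text tells. Its arguments: {"type":"object","properties":{"rows":{"type":"string"},"force":{"type":"number"}},"required":["rows"]}

```bash
mkdir -p pics; ls; cat > h.py <<'E'
import numpy as np, cv2
from plant import bot
def img(n,f=None):
    d=bot.get_image(n)
    if f: cv2.imwrite('pics/'+f,d['pixels'][:,:,::-1])
    return d
def plane(d,u,v,z):
    K,R,t=map(np.array,(d['K'],d['R'],d['t']))
    r=R.T@np.linalg.inv(K)@np.array([u,v,1.]); c=-R.T@t
    return c+r*(z-c[2])/r[2]
def proj(d,X):
    p=np.array(d['K'])@(np.array(d['R'])@np.array(X)+np.array(d['t'])); return p[:2]/p[2]
def mask(d,lo,hi):
    h=cv2.cvtColor(d['pixels'],cv2.COLOR_RGB2HSV); return cv2.inRange(h,lo,hi)
def blobs(m,amin=30):
    n,l,s,c=cv2.connectedComponentsWithStats(m)
    return [(c[i].round(1),s[i]) for i in range(1,n) if s[i][4]>amin]
E
python3 - <<'E'
from h import *
for n in ('top','scene'):
    d=img(n,n+'0.png'); print(n,-np.array(d['R']).T@d['t'])
    print('orange',blobs(mask(d,(8,140,120),(22,255,255)))); print('red',blobs(mask(d,(0,140,60),(6,255,255))))
print(bot.read_state())
E
```

```text
pics
top [0.49629785 0.08772424 0.83851462]
orange [(array([356.3, 155.3]), array([342, 136,  32,  44, 441], dtype=int32)), (array([334.7, 244.7]), array([329, 238,  12,  15, 129], dtype=int32)), (array([472.2, 264.1]), array([461, 257,  23,  15, 279], dtype=int32))]
red [(array([337.7, 229.9]), array([ 315,  173,   45,  106, 1156], dtype=int32))]
scene [ 0.90894813 -0.20274637  0.83257134]
orange [(array([628.7,  16.4]), array([615,   4,  25,  27, 376], dtype=int32)), (array([296.6, 248.4]), array([290, 242,  14,  14, 128], dtype=int32)), (array([288.1, 258.6]), array([280, 244,  17,  30,  31], dtype=int32)), (array([166.1, 286.5]), array([158, 279,  18,  16, 200], dtype=int32)), (array([330.9, 310.4]), array([327, 305,   8,  13,  46], dtype=int32)), (array([346.5, 355.9]), array([326, 337,  38,  34, 660], dtype=int32)), (array([599.4, 434.2]), array([ 526,  347,  114,  133, 7853], dtype=int32)), (array([523.9, 477.1]), array([518, 473,  12,   7,  47], dtype=int32))]
red [(array([306. , 273.7]), array([ 274,  220,   61,  102, 1241], dtype=int32))]
{'clock': 0.1, 'q': array([-1.4386164 ,  0.43514156,  0.0250125 ,  1.57400598, -0.01161343,
        1.13400283, -0.07510859]), 'qvel': array([-0.00105434, -0.00246364,  0.00109578, -0.00332666, -0.00035709,
        0.00077676,  0.00064852]), 'tau': array([ 3.59942518e-03, -6.69121885e+01,  9.88122895e-01, -3.15143716e+01,
       -6.05147146e-02,  3.73578980e-02,  5.04958302e-05]), 'position': array([0.14535558, 0.60738971, 0.22603125]), 'tool_rot': array([3.14146002e+00, 1.40610193e-03, 1.33589734e+00]), 'ft_force': array([ 0.00815859,  0.52187786, -0.41172867]), 'torque': array([ 0.03528257,  0.0187014 , -0.04503865]), 'finger_gap': 0.09192295195674217}
```

View pics/top0.png

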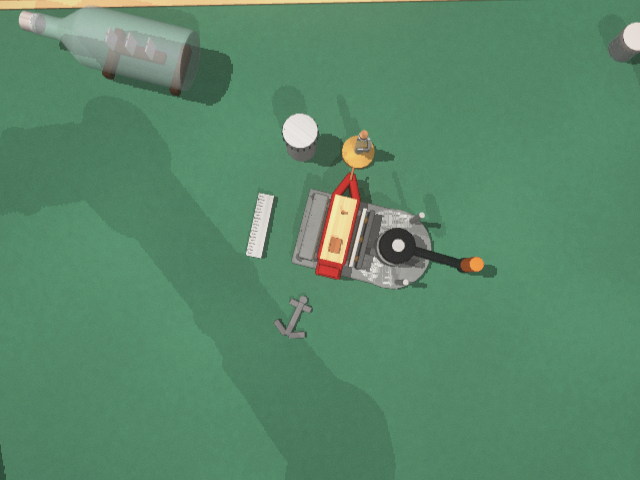

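View pics/scene0.png

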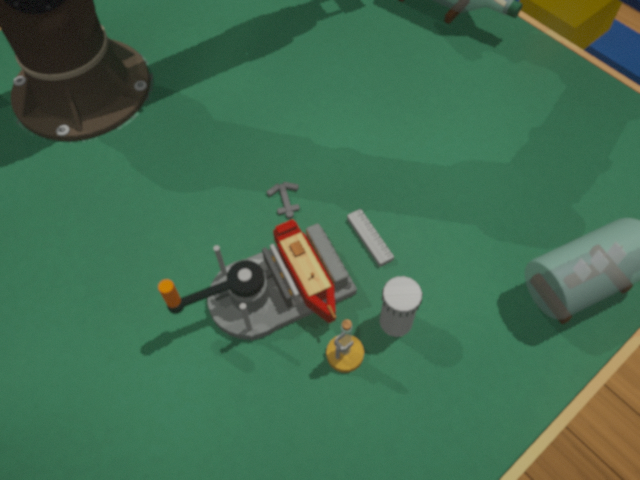

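The views show the orange knob at top (475,264) and scene (166,287), and the hub at top (398,245). The hull is at (338,230), the vial stand at (360,150) and the canister at (300,132), all clear of the lever's swing.

```bash
cat >> h.py <<'E'
def tri(ds,us):
    A=[];b=[]
    for d,u in zip(ds,us):
        K,R,t=map(np.array,(d['K'],d['R'],d['t'])); c=-R.T@t
        r=R.T@np.linalg.inv(K)@np.array([u[0],u[1],1.]); r/=np.linalg.norm(r); P=np.eye(3)-np.outer(r,r)
        A.append(P);b.append(P@c)
    return np.linalg.lstsq(np.vstack(A),np.hstack(b),rcond=None)[0]
E
python3 - <<'E'
from h import *
T=img('top');S=img('scene')
# knob: blob centroids
kt=max((b for b in blobs(mask(T,(5,140,90),(22,255,255))) if b[0][0]>430 and b[0][1]>220),key=lambda b:b[1][4])
ks=[b for b in blobs(mask(S,(5,140,90),(22,255,255))) if b[0][0]<200]
print(kt,ks); print('knob tri',tri([T,S],[kt[0],ks[0][0]]))
for n,d,(x0,x1,y0,y1) in (('top',T,(385,412,232,258)),('scene',S,(235,260,262,290))):
    m=np.zeros((480,640),np.uint8); m[y0:y1,x0:x1]=mask(d,(0,0,150),(180,60,255))[y0:y1,x0:x1]; print(n,blobs(m,10))
# black hub
for n,d in (('top',T),('scene',S)):
    print(n,[b for b in blobs(mask(d,(0,0,0),(180,255,45)),100)][:12])
a=T['pixels'][160:300,280:500]; b=S['pixels'][200:350,140:400]
cv2.imwrite('pics/crop0.png',np.vstack([cv2.resize(a,(600,382))[:,:,::-1][:300],cv2.resize(b,(600,346))[:,:,::-1][:300]]))
cv2.imwrite('pics/crop1.png',cv2.resize(a,(800,509),interpolation=3)[:,:,::-1])
E
```

```text
(array([472.1, 264.3]), array([461, 257,  23,  15, 292], dtype=int32)) [(array([168.7, 292.2]), array([158, 279,  22,  28, 399], dtype=int32))]
knob tri [ 0.51319108 -0.12729713  0.11442997]
top [(array([398.2, 244.9]), array([392, 239,  13,  13, 129], dtype=int32))]
scene [(array([244.1, 273.7]), array([239, 269,  11,  10,  92], dtype=int32))]
top []
scene [(array([51.5, 32.4]), array([   0,    0,  104,   73, 6173], dtype=int32)), (array([82.4, 86.5]), array([  23,   41,  113,   79, 3694], dtype=int32)), (array([144.5,  92.5]), array([137,  71,  14,  38, 117], dtype=int32)), (array([230.7, 285.9]), array([170, 261,  93,  51, 948], dtype=int32))]
```

View pics/crop1.png

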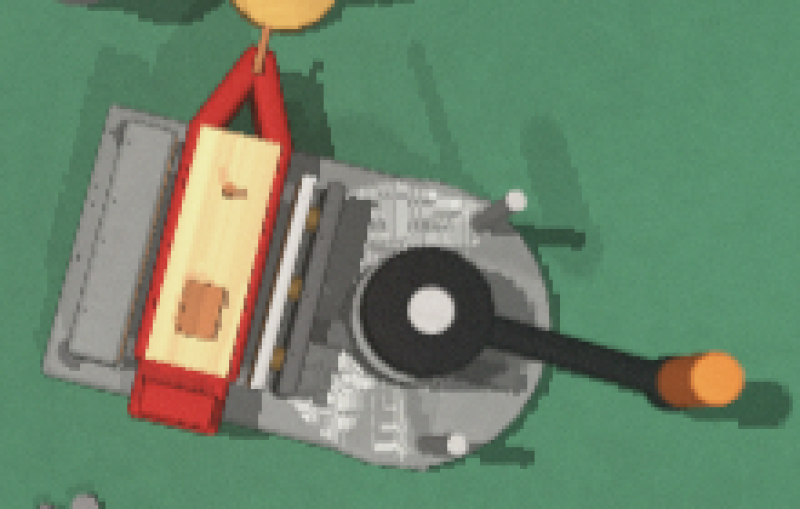

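The crop shows the knob top at (476.6,264) and the stop pins at (421.6,215) and (405.5,282). The hub cap is at (398,245). Slack is towards the upper pin, and tightening turns the lever downwards in the image, towards −x.

```bash
python3 - <<'E'
from h import *
T=img('top');S=img('scene')
print('cap tri',tri([T,S],[(398.2,244.9),(244.1,273.7)]))
k=plane(T,476.6,264,.132);p1=plane(T,280+515/3.636,160+200/3.636,.096);p2=plane(T,280+457/3.636,160+443/3.636,.096)
for z in(.084,.09,.1): print(z,plane(T,398.2,244.9,z),plane(S,244.1,273.7,z))
a=plane(T,398.2,244.9,.09)
print(k,p1,p2)
for q in(k,p1,p2): v=q-a; print(np.hypot(*v[:2]),np.arctan2(v[1],v[0]))
m=(p1+p2)/2-a; print('mid dir',np.arctan2(m[1],m[0]))
E
```

```text
cap tri [ 0.54359201 -0.03216526  0.08728271]
0.084 [ 0.54406051 -0.03230402  0.084     ] [ 0.54169687 -0.03178224  0.084     ]
0.09 [ 0.54368069 -0.03134954  0.09      ] [ 0.54464049 -0.03315256  0.09      ]
0.1 [ 0.54304767 -0.02975874  0.1       ] [ 0.54954652 -0.03543644  0.1       ]
[ 0.5131965  -0.12782757  0.132     ] [ 0.58457324 -0.0648655   0.096     ] [ 0.49165436 -0.03892998  0.096     ]
0.10117952333266775 -1.8768396075842957
0.05287268008370598 -0.6865847479395537
0.0525756839367567 -2.996906855954047
mid dir -1.8353642783831474
```

send_rows(rows="50 -629 529 0 1.6;50 -629 529 0 1.6;50 -629 529 0 1.6;50 -629 529 0 1.6;50 -629 529 0 1.6;50 -629 529 0 1.6;50 -629 529 0 1.6;50 -629 529 0 1.6", force=40)

```text
clock: 1.3
position: [0.37, 0.159, 0.2271]
tool_rot: [-3.141, -0.001, -0.17]
ft_force: [1.5, 0.5, -0.6]
finger_gap: 0.0502
```

```bash
cat >> h.py <<'E'
from scipy.spatial.transform import Rotation as Ro
AX=np.array([.5438,-.0321]);PH0=-1.135;RAD=.1005
def to(P,yaw=None):
    s=bot.read_state();R=Ro.from_euler('xyz',s['tool_rot']).as_matrix()
    d=R.T@(np.array(P)-s['position'])*1000
    print('shift',d.round(1),'turn',None if yaw is None else round(s['tool_rot'][2]-yaw,3))
def knob(l,z): p=PH0-l; return [AX[0]+RAD*np.cos(p),AX[1]+RAD*np.sin(p),z]
def st():
    s=bot.read_state();v=s['position'][:2]-AX;ph=np.arctan2(v[1],v[0]);f=s['ft_force']
    t=np.array([np.sin(ph),-np.cos(ph)])  # tightening dir
    print('clk',round(s['clock'],2),'pos',s['position'].round(4),'yaw',s['tool_rot'].round(3),'lev',round(PH0-ph,3),'rad',np.hypot(*v).round(4),'F',f.round(1),'Ft(res)',round(-f[:2]@t,1),'Fr',round(f[:2]@v/np.hypot(*v),1),'gap',round(s['finger_gap'],4))
E
python3 -c "
from h import *
st();to([.513,-.1275,.18],-.29);print(bot.read_state()['q'].round(2))"
```

```text
clk 1.3 pos [0.37   0.159  0.2271] yaw [-3.141e+00 -1.000e-03 -1.700e-01] lev -3.444 rad 0.2584 F [ 1.5  0.5 -0.6] Ft(res) -1.4 Fr -0.6 gap 0.0502
shift [189.4 258.2  47.1] turn 0.12
[-1.02  0.05  0.51  2.1  -0.03  1.   -0.66]
```

send_rows(rows="50 189 258 20 0.12;50 189 258 20 0.12;50 189 258 20 0.12;50 189 258 20 0.12;50 189 258 20 0.12;50 189 258 20 0.12;50 189 258 20 0.12;50 189 258 20 0.12")

```text
clock: 2.3
position: [0.5123, -0.1254, 0.207]
tool_rot: [-3.14, 0.0, -0.288]
ft_force: [0.1, -0.2, 0.1]
finger_gap: 0.05
```

```bash
python3 -c "
from h import *
st();to([.513,-.1275,.093],-.29)
T=img('top');S=img('scene','s1.png');print(bot.read_state()['q'].round(2))"
```

```text
clk 2.3 pos [ 0.5123 -0.1254  0.207 ] yaw [-3.14   0.    -0.288] lev 0.761 rad 0.0984 F [ 0.1 -0.2  0.1] Ft(res) 0.1 Fr 0.1 gap 0.05
shift [  1.3   2.1 114. ] turn 0.002
[-0.42  0.34  0.74  1.88 -0.27  1.02  0.15]
```

send_rows(rows="50 1.3 2.1 55 0;50 1.3 2.1 100 0;50 1.3 2.1 114 0;50 1.3 2.1 114 0;14 1.3 2.1 114 0;14 1.3 2.1 114 0;14 1.3 2.1 114 0", force=40)

```text
clock: 3.28
position: [0.5137, -0.1275, 0.094]
tool_rot: [-3.139, -0.002, -0.287]
ft_force: [-0.2, -0.1, 0.0]
finger_gap: 0.0243
```

```bash
python3 -c "
from h import *
st()
T=img('top');S=img('scene','s2.png');cv2.imwrite('pics/s2c.png',cv2.resize(S['pixels'][190:370,90:350,::-1],(780,540)))
st();to(knob(.95,.093));to(knob(1.2,.093));to(knob(1.3,.093))"
```

```text
clk 3.27 pos [ 0.5137 -0.1275  0.094 ] yaw [-3.139e+00 -2.000e-03 -2.870e-01] lev 0.741 rad 0.1 F [-0.2 -0.1  0. ] Ft(res) -0.2 Fr 0.1 gap 0.0243
clk 3.38 pos [ 0.5134 -0.1275  0.0935] yaw [-3.139e+00 -1.000e-03 -2.870e-01] lev 0.744 rad 0.1001 F [ 0.8 -1.6 -6.3] Ft(res) 1.2 Fr 1.3 gap 0.0188
shift [-20.5  -2.1   0.5] turn None
shift [-44.  -10.8   0.5] turn None
shift [-52.7 -15.8   0.5] turn None
```

View pics/s2c.png

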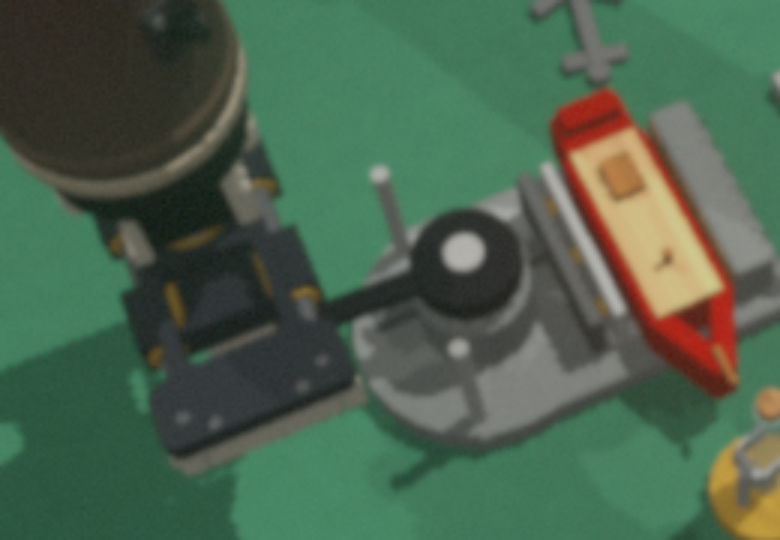

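The knob sits between the pads, and the hub, pins, hull and bystanders are clear. Next I'll loosen the grip so the lever can drop in, then turn it with the tool following the arc.

```bash
cat >> h.py <<'E'
def arc(ls,z=.093,g=26):
    s=bot.read_state();R=Ro.from_euler('xyz',s['tool_rot']).as_matrix()
    out=[]
    for l in ls:
        d=R.T@(np.array(knob(l,z))-s['position'])*1000
        turn=s['tool_rot'][2]-(PH0-l+np.pi/2); turn=(turn+np.pi)%(2*np.pi)-np.pi
        out.append('%g %.1f %.1f %.1f %.2f'%(g,*d,turn))
    print(';'.join(out))
E
python3 -c "
from h import *
arc([.744,.8,.87,.94,1.01,1.08,1.08])"
```

```text
26 0.0 0.4 0.5 0.02;26 -5.6 0.1 0.5 0.08;26 -12.6 -0.6 0.5 0.15;26 -19.5 -1.9 0.5 0.22;26 -26.3 -3.7 0.5 0.29;26 -33.0 -5.9 0.5 0.36;26 -33.0 -5.9 0.5 0.36
```

send_rows(rows="26 0 0.4 0.5 0.02;26 0 0.4 0.5 0.02;26 -5.6 0 0.5 0.08;26 -12.6 -0.6 0.5 0.15;26 -19.5 -1.9 0.5 0.22;26 -26.3 -3.7 0.5 0.29;26 -33 -5.9 0.5 0.36")

```text
clock: 4.25
position: [0.485, -0.1136, 0.0935]
tool_rot: [-3.139, -0.004, -0.65]
ft_force: [5.2, -2.8, -6.0]
finger_gap: 0.026
```

```bash
python3 -c "
from h import *
st();arc([1.15,1.22,1.29,1.36,1.4])"
```

```text
clk 4.25 pos [ 0.485  -0.1136  0.0935] yaw [-3.139 -0.004 -0.65 ] lev 1.061 rad 0.1005 F [ 5.2 -2.8 -6. ] Ft(res) 5.8 Fr -0.8 gap 0.026
26 -8.9 -0.2 0.4 0.06;26 -15.9 -0.9 0.4 0.13;26 -22.9 -2.1 0.4 0.20;26 -29.7 -3.8 0.4 0.27;26 -33.5 -4.9 0.3 0.31
```

send_rows(rows="26 -8.9 -0.2 2 0.06;26 -15.9 -0.9 4 0.13;26 -22.9 -2.1 5 0.2;26 -29.7 -3.8 5 0.27")

```text
clock: 4.75
position: [0.4661, -0.0944, 0.0895]
tool_rot: [-3.136, -0.009, -0.923]
ft_force: [4.5, -4.8, 4.6]
finger_gap: 0.026
```

```bash
python3 -c "
from h import *
st();arc([1.34],z=.093)"
```

```text
clk 4.75 pos [ 0.4661 -0.0944  0.0895] yaw [-3.136 -0.009 -0.923] lev 1.33 rad 0.0996 F [ 4.5 -4.8  4.6] Ft(res) 6.6 Fr -0.5 gap 0.026
26 -0.9 0.9 -3.5 -0.02
```

send_rows(rows="15 2.5 0.5 -1 0;15 2.5 0.5 -1 0;15 2.5 0.5 -1 0;15 2.5 0.5 -1 0;15 2.5 0.5 -6 0;15 2.5 0.5 -10 0;15 2.5 0.5 -10 0", force=50)

```text
clock: 5.62
position: [0.4664, -0.0956, 0.0992]
tool_rot: [-3.136, -0.007, -0.922]
ft_force: [3.0, 2.1, -5.7]
finger_gap: 0.0192
```

```bash
python3 -c "
from h import *
st();arc([1.2,1.05,.9,.75,.6,.45,.3,.16],z=.098,g=15)"
```

```text
clk 5.62 pos [ 0.4664 -0.0956  0.0992] yaw [-3.136 -0.007 -0.922] lev 1.319 rad 0.1001 F [ 3.   2.1 -5.7] Ft(res) 0.2 Fr -3.6 gap 0.0192
15 11.9 -0.8 1.3 -0.16;15 26.5 -4.3 1.4 -0.31;15 40.5 -9.9 1.6 -0.46;15 53.5 -17.5 1.7 -0.61;15 65.2 -27.1 1.8 -0.76;15 75.3 -38.2 2.0 -0.91;15 83.6 -50.7 2.1 -1.06;15 89.7 -63.4 2.2 -1.20
```

send_rows(rows="15 11.9 -0.8 0 -0.16;15 26.5 -4.3 0.2 -0.31;15 40.5 -9.9 0.4 -0.46;15 53.5 -17.5 0.5 -0.61;15 65.2 -27.1 0.7 -0.76;15 75.3 -38.2 0.8 -0.91;15 83.6 -50.7 1 -1.06;15 89.7 -63.4 1 -1.2")

```text
clock: 6.62
position: [0.5696, -0.1282, 0.098]
tool_rot: [3.14, -0.004, 0.282]
ft_force: [-1.1, 2.9, -5.6]
finger_gap: 0.0188
```

```bash
python3 -c "
from h import *
st();arc([.16,.12,.08],z=.099,g=15)"
```

```text
clk 6.62 pos [ 0.5696 -0.1282  0.098 ] yaw [ 3.14  -0.004  0.282] lev 0.173 rad 0.0995 F [-1.1  2.9 -5.6] Ft(res) -0.3 Fr -3.1 gap 0.0188
15 1.3 1.0 -1.0 0.01;15 5.3 0.9 -1.0 -0.03;15 9.3 0.7 -1.0 -0.07
```

send_rows(rows="15 5.3 0.9 0 -0.03;15 5.3 0.9 0 -0.03;15 5.3 0.9 5 -0.03;26 5.3 0.9 8 -0.03;26 5.3 0.9 9 -0.03")

```text
clock: 7.25
position: [0.5756, -0.1287, 0.0895]
tool_rot: [3.138, -0.005, 0.311]
ft_force: [0.2, -0.1, 0.0]
finger_gap: 0.0258
```

```bash
python3 -c "
from h import *
st();arc([.18,.25,.32,.39,.46,.53,.6],z=.089)"
```

```text
clk 7.25 pos [ 0.5756 -0.1287  0.0895] yaw [ 3.138 -0.005  0.311] lev 0.117 rad 0.1017 F [ 0.2 -0.1  0. ] Ft(res) 0.1 Fr 0.1 gap 0.0258
26 -6.3 -1.4 0.5 0.06;26 -13.3 -2.0 0.4 0.13;26 -20.2 -3.2 0.4 0.20;26 -27.1 -4.8 0.3 0.27;26 -33.8 -6.8 0.3 0.34;26 -40.4 -9.4 0.3 0.41;26 -46.7 -12.4 0.2 0.48
```

send_rows(rows="26 -6.3 -1.4 0.5 0.06;26 -13.3 -2 0.4 0.13;26 -20.2 -3.2 0.4 0.2;26 -27.1 -4.8 0.3 0.27")

```text
clock: 7.75
position: [0.5504, -0.1332, 0.0898]
tool_rot: [3.138, -0.01, 0.038]
ft_force: [6.0, 0.9, -5.2]
finger_gap: 0.0262
```

```bash
python3 -c "
from h import *
st();arc([.46,.53,.6,.67],z=.089)"
```

```text
clk 7.75 pos [ 0.5504 -0.1332  0.0898] yaw [ 3.138 -0.01   0.038] lev 0.37 rad 0.1013 F [ 6.   0.9 -5.2] Ft(res) 6.1 Fr -0.5 gap 0.0262
26 -9.0 -0.9 0.7 0.06;26 -16.0 -1.6 0.7 0.13;26 -23.0 -2.8 0.6 0.20;26 -29.8 -4.4 0.5 0.27
```

send_rows(rows="26 -9 -0.9 0.7 0.06;26 -16 -1.6 0.7 0.13;26 -23 -2.8 0.6 0.2")

```text
clock: 8.12
position: [0.5293, -0.1324, 0.0898]
tool_rot: [3.138, -0.016, -0.165]
ft_force: [6.3, -0.6, -6.4]
finger_gap: 0.0262
```

```bash
python3 -c "
from h import *
st();arc([.65,.70,.75,.8,.85],z=.089)"
```

```text
clk 8.12 pos [ 0.5293 -0.1324  0.0898] yaw [ 3.138 -0.016 -0.165] lev 0.579 rad 0.1013 F [ 6.3 -0.6 -6.4] Ft(res) 6.3 Fr -0.3 gap 0.0262
26 -7.1 -0.9 0.7 0.05;26 -12.1 -1.3 0.6 0.10;26 -17.1 -1.9 0.5 0.15;26 -22.1 -2.8 0.4 0.20;26 -27.0 -3.9 0.3 0.25
```

send_rows(rows="26 -7 -0.9 1.5 0.05;26 -12 -1.3 3 0.1;26 -17 -1.9 4 0.15")

```text
clock: 8.5
position: [0.5166, -0.1298, 0.0875]
tool_rot: [3.141, -0.025, -0.317]
ft_force: [6.0, -2.1, 5.5]
finger_gap: 0.0259
```

```bash
python3 -c "
from h import *
st();arc([.75,.8,.85,.9,.95],z=.087)"
```

```text
clk 8.5 pos [ 0.5166 -0.1298  0.0875] yaw [ 3.141 -0.025 -0.317] lev 0.707 rad 0.1014 F [ 6.  -2.1  5.5] Ft(res) 6.3 Fr 0.4 gap 0.0259
26 -4.3 -0.8 0.4 -0.00;26 -9.4 -0.9 0.3 0.05;26 -14.4 -1.3 0.2 0.10;26 -19.4 -1.9 0.1 0.15;26 -24.3 -2.7 -0.1 0.20
```

send_rows(rows="26 -4.3 -0.8 0 0;26 -9.4 -0.9 0 0.05;26 -14.4 -1.3 0 0.1")

```text
clock: 8.88
position: [0.5065, -0.1261, 0.0887]
tool_rot: [-3.14, -0.032, -0.42]
ft_force: [8.2, -4.6, -2.0]
finger_gap: 0.0259
```

```bash
python3 -c "
from h import *
st();arc([.9,.95,1.0,1.05],z=.087)
T=img('top','t3.png');cv2.imwrite('pics/t3c.png',cv2.resize(T['pixels'][150:310,270:500,::-1],(780,543)))"
```

```text
clk 8.88 pos [ 0.5065 -0.1261  0.0887] yaw [-3.14  -0.032 -0.42 ] lev 0.813 rad 0.1012 F [ 8.2 -4.6 -2. ] Ft(res) 9.3 Fr 1.2 gap 0.0259
26 -8.8 -0.7 1.5 0.04;26 -13.8 -1.0 1.3 0.09;26 -18.8 -1.6 1.1 0.14;26 -23.8 -2.4 1.0 0.19
```

View pics/t3c.png

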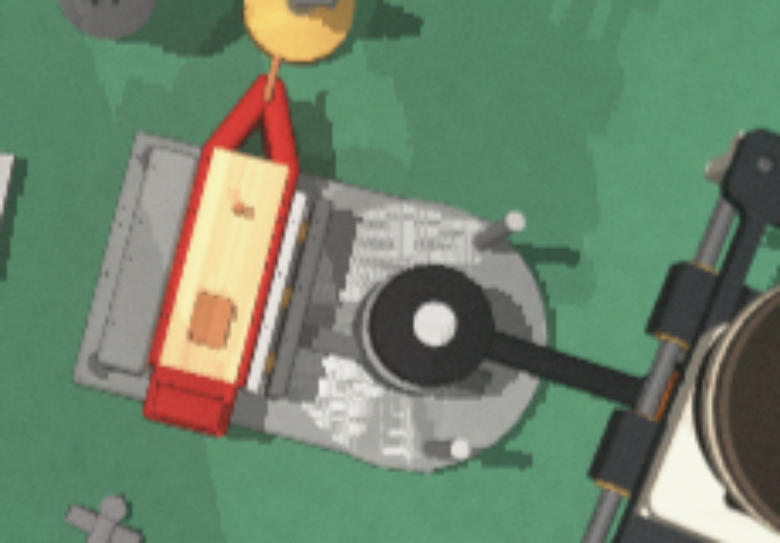

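The hull is now against the fixed jaw, with the sprung plate pressed on it and the lever driving at 9.3 N. I'll add one small increment.

send_rows(rows="26 -5 -0.4 0.5 0.02;26 -7.5 -0.6 0.5 0.04")

```text
clock: 9.18
position: [0.5025, -0.1245, 0.0893]
tool_rot: [-3.139, -0.039, -0.465]
ft_force: [9.1, -3.6, -4.0]
finger_gap: 0.0259
```

```bash
python3 -c "
from h import *
st();arc([.9,.95],z=.087)"
```

```text
clk 9.18 pos [ 0.5025 -0.1245  0.0893] yaw [-3.139 -0.039 -0.465] lev 0.857 rad 0.1012 F [ 9.1 -3.6 -4. ] Ft(res) 9.8 Fr -0.4 gap 0.0259
26 -4.5 -0.6 2.1 -0.00;26 -9.5 -0.7 1.9 0.05
```

Force is about 10 N, so I'll let go and retreat upwards.

send_rows(rows="50 3 0 0 0;50 3 0 0 0;50 3 0 0 0;50 3 0 -40 0;50 3 0 -90 0;50 3 0 -150 0;50 3 60 -190 0;50 3 120 -190 0")

```text
clock: 10.18
position: [0.448, -0.2258, 0.2809]
tool_rot: [-3.137, -0.043, -0.461]
ft_force: [-0.0, -1.1, -0.5]
finger_gap: 0.05
```

```bash
python3 - <<'E'
from h import *
st()
T=img('top');S=img('scene','s4.png')
kt=[b for b in blobs(mask(T,(5,140,90),(22,255,255))) if b[0][0]>430 and b[0][1]>220]
ks=[b for b in blobs(mask(S,(5,140,90),(22,255,255))) if b[0][0]<230 and b[0][1]>200]
print(kt,ks)
if kt and ks: print('knob tri',tri([T,S],[kt[0][0],ks[0][0]]),'was .1144')
a=cv2.resize(S['pixels'][190:370,100:400,::-1],(500,300)); b=cv2.resize(T['pixels'][120:300,270:570,::-1],(500,300))
cv2.imwrite('pics/end.png',np.vstack([a,b]))
E
```

```text
clk 10.18 pos [ 0.448  -0.2258  0.2809] yaw [-3.137 -0.043 -0.461] lev 0.895 rad 0.2161 F [-0.  -1.1 -0.5] Ft(res) 0.5 Fr 1.0 gap 0.05
[(array([471.1, 265.6]), array([460, 258,  23,  16, 287], dtype=int32))] [(array([168.5, 291.4]), array([158, 278,  22,  28, 396], dtype=int32))]
knob tri [ 0.51136664 -0.12650415  0.11288064] was .1144
```

View pics/end.png

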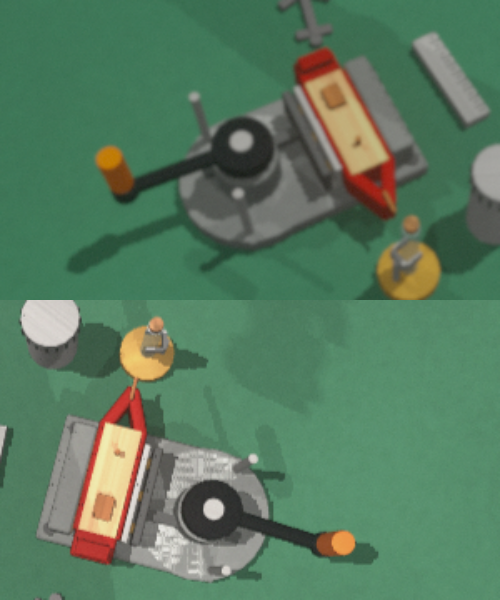

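The scene is clear and the lever is released. I'll check the lever's lift by touching the knob top with shut fingers, and take a close crop of the jaws.

```bash
python3 - <<'E'
from h import *
to([.5115,-.127,.145],-.46)
T=img('top')
a=cv2.imread('pics/top0.png')[165:285,290:400];b=T['pixels'][165:285,290:400,::-1]
cv2.imwrite('pics/cmp.png',np.hstack([cv2.resize(i,(400,436),interpolation=3) for i in(a,b)]))
E
```

```text
shift [   7.2 -123.8  135.8] turn -0.014
```

View pics/cmp.png

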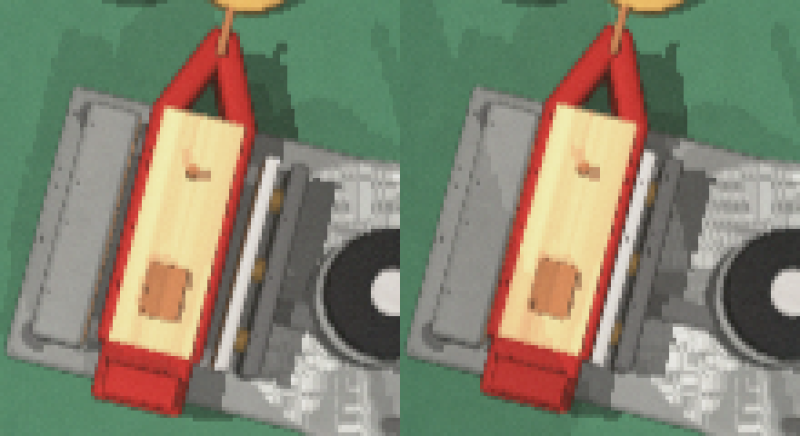

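The left/right comparison shows the hull now against the fixed jaw and the plate touching it on the other side. Next is the knob-top touch.

send_rows(rows="0 7 -60 0 0;0 7 -110 40 0;0 7 -124 90 0;0 7 -124 130 0;0 7 -124 136 0;0 7 -124 139 0;0 7 -124 142 0;0 7 -124 144 0", force=20)

```text
clock: 11.32
position: [0.5136, -0.1233, 0.137]
tool_rot: [-3.137, -0.042, -0.472]
ft_force: [-0.0, -0.4, 0.2]
finger_gap: 0.0004
```

```bash
python3 -c "
from h import *
st()"
```

```text
clk 11.32 pos [ 0.5136 -0.1233  0.137 ] yaw [-3.137 -0.042 -0.472] lev 0.755 rad 0.096 F [-0.  -0.4  0.2] Ft(res) 0.1 Fr 0.4 gap 0.0004
```

send_rows(rows="0 0 2 1.5 0;0 0 2 3 0;0 0 2 3 0")

```text
clock: 11.7
position: [0.5128, -0.1251, 0.134]
tool_rot: [-3.137, -0.042, -0.472]
ft_force: [0.3, -0.5, -0.2]
finger_gap: 0.0007
```

send_rows(rows="0 0 0 1 0;0 0 0 2 0;0 0 0 2 0")

```text
clock: 12.08
position: [0.5132, -0.1254, 0.1322]
tool_rot: [-3.137, -0.042, -0.472]
ft_force: [-0.1, -1.0, 4.2]
finger_gap: 0.0006
```

The fingers touched the knob top at z = 0.132, so the lift is about 0 and the lever is down. I'll retreat and hand in.

send_rows(rows="0 0 0 -40 0;0 0 0 -100 0;0 0 60 -120 0;0 0 100 -120 0;0 0 100 -120 0;0 0 100 -120 0")

```text
clock: 12.82
position: [0.4631, -0.212, 0.2514]
tool_rot: [-3.136, -0.042, -0.472]
ft_force: [0.0, 0.5, -0.2]
finger_gap: 0.0005
```

```bash
python3 -c "
from h import *
st();bot.hand_in()"
```

```text
clk 12.82 pos [ 0.4631 -0.212   0.2514] yaw [-3.136 -0.042 -0.472] lev 0.858 rad 0.1972 F [ 0.   0.5 -0.2] Ft(res) -0.2 Fr -0.5 gap 0.0005
the job is handed in; nothing more can be done
```

The hull is clamped, and I handed the job in at 12.8 s. I turned the lever from about 0.74 to 1.3 rad, lifted it by the knob about 9 mm and swung it back to about 0.12 rad. I then let it drop in and tightened until the knob pushed back with 9.8 N.

**Last checks:**
- **Hull:** the top view shows it against the fixed jaw, with the sprung plate against it on the other side. I could not measure the clamping force; from the knob push I estimate about 40 N at each jaw.
- **Lever:** a light touch met the knob top at z = 0.132 m, so the lever is down in its serrations.
- **Hand and bystanders:** the hand is clear of everything. The vial stand, canister, anchor and ruler block look unmoved in the pictures; I did not measure them.

**One disagreement:** after release, the camera put the lever at about 0.77 rad, against about 0.83 expected from the tool position. That is within the stated play of 0.1 rad, so I left it.

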